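Clamp a loaded circuit board in the tilted soldering frame

ROBOT

A 6-joint arm with a two-finger parallel gripper is mounted at the origin on the work surface. World frame = base frame: x ahead of the robot, y to its left, z up, the work surface at z = 0. Lengths are in m, angles in rad, forces in N, time in s.
With the tool pointing down it reaches from about 0.25 to 0.775 m from the base axis. Payload 4 kg.
Tool frame: the origin (TCP) lies at the very end of the fingers, on their centre line; the grasp point (between the pads) lies tcp_to_grasp behind it (tcp_to_grasp is the distance from the TCP to the grasp point, in m); z points along the fingers, y is the direction in which the jaws open and shut (so a half turn about z gives the same grasp; the last joint's range is limited). The gripper opens to 94 mm and grips with 3 to 60 N. Pads are 16 mm wide; open, the fingers measure 119 mm over their backs; the gripper's body (75 mm by 177 mm) begins 78 mm behind the grasp point.
Start: joints at [-1.396, 0.087, 1.371, -0, 1.684, -0.103], TCP at [0.151, -0.529, 0.206] pointing down, gripper open.
Joint ranges: [-3.1, 3.1], [-0.76, 2.03], [0.27, 2.55], [-1.08, 4.22], [0.17, 2.65], [-2.57, 2.57]. Speed limits (rad/s): [2.79, 2.79, 3.14, 3.14, 3.14, 3.14].

INTERFACE

Orientations are given as [roll, pitch, yaw] about the fixed x, y, z axes, in that order (R = Rz(yaw) Ry(pitch) Rx(roll)).
In Python, from bench import * gives the robot as it stands.
- The arm moves only by the tool play_rows, never from a script. Its argument "rows" is a list of rows, each a list of 3 entries, a list of its own where there are three numbers: the finger opening in cm, from 0 to 9.4, then the shift along the world's x, y, z in cm, then the turn, a rotation vector about the world's x, y, z in rad. A call has 1 to 8 rows; each row is the pose to reach, as a shift and turn from the pose commanded when the call began; what a row does not reach only later rows make up. A row lasts 1/12 s, in which the tool goes at most 41.7 mm and 7.16 degrees, less where a joint would pass 70% of its speed; a pose out of reach is approached as far as the arm can. A call with a gripper value outside its range is refused whole. The fingers move at their own pace and stop on an object; the grip force is fixed at half the most. Time passes only in rows, so rows that repeat a pose let the fingers close. It gives the time, the measured TCP pose, the force and the opening at its end, in the units of the state.
- get_obs(): the state, without advancing time (a new reading comes with each control period).
- snapshot(name): name is "scene" or "top" or "wrist"; returns a dict with "pixels" (420x560x3 uint8, red, green, blue), "fx", "fy", "cx", "cy" (pixels), "dist_coeffs" ([k1, k2, p1, p2, k3] as OpenCV has them; the pictures are not rectified), "rvec" (rotation vector, rad) and "tvec" (3), from world to camera coordinates, as OpenCV has them. Camera axes: x right, y down, z forward; pixel columns grow to the right and rows downward; lengths in m; the calibration is good to about 2 mm. A picture is of the moment at which its call begins. There is no depth.
- close_job(): hands the job in, once; it reports no verdict.
Trained networks look in the newest picture that a camera, given by its name, has taken for a name from the list of things; names that differ only in an ending like _2 or _b are one class to them, and where a whole thing is asked for, a point or a joint stands for the part that bears it (a point fixed in the world has none). Each returns a list of dicts, best first, with "confidence" (0 to 1); they miss things now and then, are a little off and sometimes report something else, mostly with a low value. They report only what shows in the picture. A call takes as long as a camera call. They do not tell look-alikes from the thing itself.
- silhouettes(camera, label): "mask" (420x560 bool, what is visible of it) and "point" ([row, column] in pixels, amid what is visible of it).
The state is a dict: "time": time; "joint_positions": joint angles; "qvel": joint speeds; "joint_torque": joint torques, N m; "tool_pos": TCP position; "ee_rot": TCP orientation; "wrist_force": force on the tool from outside, world axes, zero at the start; "wrist_torque": the same for the moment, N m; "width": finger opening in m.
Only numpy, scipy, OpenCV 4.12 (cv2) and the standard library are available. Lean on these libraries where they do the work, as an engineer would, in place of code of your own. Each camera call takes 0.05 s, during which the arm holds its last target. There are 200 camera calls.

TASK

Get the circuit board ready to be turned over and soldered: lay it, parts upwards, fully down in the pocket of the tilted soldering frame, then lay the hold-down bar that is long enough to span the frame across it, so that the bar sits fully down and centred in both saddles. Then turn both swivel clips in over the bar's ends until they stop. The board's parts are not soldered yet, so lay the board, and then the bar, flat along the slope in its place before letting go, without dropping it, and leave everything else on the bench where it is.

Things in the scene. Friction and masses are not known exactly. Their poses are not given: they have to be found in the camera images.
- frame: Soldering frame, aluminium, 132 (x) by 194 mm (y), held in a tube stand fixed to the bench (feet and knobs reach y = +-128), always tipped 25 degrees from level to face up and towards the robot; place and turn vary. Origin: middle of its underside, 58 mm above the bench. Axes: x up the slope, away from the robot; y across, to the left; z square out of the sloping face. 'Frame' values below in mm.
- board_seat (a point): Frame (0, 0, 6): where the middle of the board's underside belongs. The pocket is 108 (x) by 128 (y), open in the middle; the board lies on 8 to 10 wide ledges with tops at frame z = 6, inside rims with tops at z = 12.
- bar_seat (a point): Frame (0, 0, 36.5): where the middle of the long bar's underside belongs, midway between the saddles.
- saddle_left (a point): Floor of the left saddle's slot, frame (0, 84, 36.5). The saddle is a dark steel block, 22 wide in y. Its slot for the bar runs along y, 25 wide in x, between two cheeks 14 thick that rise 15 above the floor to z = 51.5 (straight for 8, then round-topped, which leads the bar in). The gap between the two saddles is 146.
- saddle_right (a point): Floor of the right saddle's slot, frame (0, -84, 36.5); same as the left.
- board: Green circuit board 100 (x) by 120 (y) by 2.4 mm, about 160 g, flat on the bench. Origin: middle of underside, z out of the parts side. Lift it by the dark transformer in its middle, 30 (x) by 36 (y), top 28 above the underside, gripped along x: within 20 of the x axis nothing else is over 4 high. Its x goes along the frame's x, either way round. Seated, it is 2.5 below the bar.
- long_bar: The bar to use: plain aluminium, black rubber facing underneath, 190 (y) by 20 (x) by 15 mm high (z), about 150 g, flat on the bench. Origin: middle of its underside. Either end may go left. Seated, its top is level with the saddle cheeks and its ends flush with the saddles' outer faces.
- short_bar: A like bar for a smaller frame, 130 (y) by 20 (x) by 15 mm high, too short to reach both saddles. Origin: middle of its underside. Leave it alone. The board and the two bars change places from start to start: one before the frame, one left, one right.
- clip_left (a joint): Angle of the left clip, rad: 0 = turned in, straight down the slope over the bar's end, at its stop; grows outwards (left) to 1.75. Starts open, 1.15 to 1.6, clear of the slot; stays where left; needs about 0.5 N at the knob. Axis along frame z through x = 42, y = 84. Flat steel arm 14 wide, at frame z = 54 to 59: it passes 2.5 over a bar that is fully down.
- clip_left_knob (a point): Middle of the left clip's knob: black pin square to the frame's face, 12 mm across, on the arm from frame z = 59 to 81 (this point: z = 70), 56 from the pivot: at angle a, frame x = 42 - 56 cos a, y = 84 + 56 sin a. It can be pinched and led round, or pushed.
- clip_right (a joint): Angle of the right clip, rad: mirror image of the left one, axis through frame x = 42, y = -84; 0 = turned in over the bar's end, at its stop; grows outwards (right) to 1.75; starts at 1.15 to 1.6.
- clip_right_knob (a point): Middle of the right clip's knob, as on the left: at angle a, frame x = 42 - 56 cos a, y = -84 - 56 sin a, z = 70.
- spool_a: Green solder spool, 58 mm across, 40 high, standing left of the frame. Origin: middle of its underside. Leave it alone.
- spool_b: Green solder spool, 58 mm across, 40 high, right of the frame. Origin: middle of its underside. Leave it alone.
- cutters: Side cutters with red handles, 150 mm long (y), 46 wide, 15 high, lying left of the frame. Origin: under the handles, near the joint. Leave them alone.
- screwdriver: Screwdriver with a blue handle, 180 mm long (x), lying right of the frame. Leave it alone.
- solder_sucker: Yellow solder sucker, 185 mm long (x), 24 high, lying far to the right. Origin: under its barrel. Leave it alone.
- flux_jar: Amber jar with a black lid, 54 mm across, 60 high, far to the left. Origin: middle of its underside. Leave it alone.
Things that resemble listed ones, but are neither listed nor needed, are in the scene too. Leave any pink look-alike of the long_bar alone.

How it is judged:
On the way, in this order (a step that is already met when the one before it is completed fails the run):
1. the board lies fully down in the frame's pocket (x of board in the frame of frame between -0.006 and 0.006 m and y of board in the frame of frame between -0.006 and 0.006 m and z of board in the frame of frame between 0.0035 and 0.0085 m and angle between the x axis of board and the x axis of frame, either way round below 0.08 rad and angle between the z axis of board and the z axis of frame, either way round below 0.04 rad), for 0.2 s.
2. the long bar lies across it, fully down in both saddles (all of step 1 and x of long_bar in the frame of frame between -0.005 and 0.005 m and y of long_bar in the frame of frame between -0.01 and 0.01 m and z of long_bar in the frame of frame between 0.034 and 0.039 m and angle between the y axis of long_bar and the y axis of frame, either way round below 0.06 rad and angle between the z axis of long_bar and the z axis of frame, either way round below 0.06 rad), for 0.2 s.
3. both clips are turned in over the bar's ends (all of step 2 and value of joint each of clip_left, clip_right below 0.2 rad), for 0.2 s.
At the end, for the whole second after the job is handed in: Board parts up in the pocket (6 mm in x and y, 2.5 mm in height, 0.08 rad in turn, 0.04 rad flat), either way round; long bar down in both saddles (5 mm in x, 10 mm in y, 2.5 mm in height, 0.06 rad); both clips under 0.2 rad; board and bar at rest (all of step 3 and linear speed of each of board, long_bar below 0.02 m/s); the robot touches nothing.
It fails at once if the short bar or another bystander is moved by more than 30 mm (distance of any of short_bar, spool_a, spool_b, cutters, screwdriver, solder_sucker, flux_jar from where it was at the start of the episode above 0.03 m).
It fails at once if the board is dropped or thrown into the frame: faster than 0.45 m/s within 30 mm of its place (distance between board and board_seat below 0.03 m and linear speed of board above 0.45 m/s).
It fails at once if the board is let go over the frame (within 60 mm of its place) while more than 0.2 rad out of line with the slope (distance between board and board_seat below 0.06 m and contact force between the fingers and board below 0.05 N and angle between the z axis of board and the z axis of frame, either way round above 0.2 rad).
It fails at once if the long bar is dropped or thrown into the frame: faster than 0.45 m/s within 30 mm of its place (distance between long_bar and bar_seat below 0.03 m and linear speed of long_bar above 0.45 m/s).
It fails at once if the long bar is let go over the frame (within 60 mm of its place) while more than 0.2 rad out of line with the slope (distance between long_bar and bar_seat below 0.06 m and contact force between the fingers and long_bar below 0.05 N and angle between the z axis of long_bar and the z axis of frame, either way round above 0.2 rad).
It also fails if it takes over 72 s, if anything falls off the work surface, if the arm or the gripper's body presses on something with over 40 N, if the wrist force passes 120 N, or if a joint passes its speed limit or range.

## Working session

There is one attempt and no reset: what is moved stays moved. The work goes in short steps, Python scripts to look and compute and a tool call to move; the robot and the scene stay as the last step left them, time stands still between calls to the robot, and variables do not carry over. Pictures are saved under pics/ and viewed, about 8 in all and at most 12, crops included, and the job is handed in when it is done.

Besides the shell and the picture viewer there is one more tool, called after "Request:" as name(argument=value, ...), one argument or row to a line, values as JSON. play_rows: Moves the arm, as the interface text tells. Its arguments: {"type":"object","properties":{"rows":{"type":"array"}},"required":["rows"]}

```bash
ls; mkdir -p pics
cat > h.py <<'E'
from bench import *
import numpy as np, cv2
from scipy.spatial.transform import Rotation as R
def save(im,n): cv2.imwrite('pics/'+n, im[:,:,::-1])
def K(s): return np.array([[s['fx'],0,s['cx']],[0,s['fy'],s['cy']],[0,0,1.]])
def proj(s,P):
    return cv2.projectPoints(np.asarray(P,float).reshape(-1,3),np.array(s['rvec'],float),np.array(s['tvec'],float),K(s),np.array(s['dist_coeffs'],float))[0].reshape(-1,2)
def toz(s,uv,z):  # pixel (col,row) -> world at height z
    n=cv2.undistortPoints(np.asarray(uv,float).reshape(-1,1,2),K(s),np.array(s['dist_coeffs'],float)).reshape(-1,2)
    Rm=cv2.Rodrigues(np.array(s['rvec'],float))[0]; c=-Rm.T@np.array(s['tvec'],float)
    d=np.c_[n,np.ones(len(n))]@Rm
    return c+d*((z-c[2])/d[:,2])[:,None]
E
python3 - <<'E'
from h import *
o=get_obs(); print(o)
for n in("scene","top"):
    s=snapshot(n); save(s['pixels'],n+'0.png'); print(n,s['rvec'],s['tvec'],s['fx'],s['dist_coeffs'])
    np.save(n+'0.npy',s,allow_pickle=True)
    for l in ("frame","board","long_bar","short_bar","clip_left","clip_right","saddle_left","saddle_right","clip_left_knob","clip_right_knob"):
        try:
            r=silhouettes(n,l)
        except Exception as e: print(l,e); continue
        for d in r:
            x,y,w,h=cv2.boundingRect(d['mask'].astype(np.uint8)); print(n,l,round(d['confidence'],2),np.round(d['point']),d['mask'].sum(),(x,y,w,h), np.round(toz(s,[d['point'][::-1]],0.01),3))
E
```

```text
pics
{'time': 0.0, 'joint_positions': array([-1.39608686e+00,  8.79517793e-02,  1.37220945e+00, -1.60012651e-06,
        1.68356099e+00, -1.03090410e-01]), 'qvel': array([-0.00011454,  0.00013082, -0.00023085,  0.00075273,  0.00142572,
        0.00057073]), 'joint_torque': array([ 8.44195220e-04, -3.40176344e+01, -3.02429795e+01,  7.18525099e-02,
        3.29404953e-02, -1.47905121e-04]), 'tool_pos': array([ 0.15074119, -0.52839691,  0.20432864]), 'ee_rot': array([-3.13947423e+00, -2.17567120e-04,  2.77799473e-01]), 'wrist_force': array([-0.41794234,  0.09038719, -0.67635251]), 'wrist_torque': array([-0.05857755,  0.01848762, -0.00542025]), 'width': 0.09421432083989695}
scene [ 1.86398642  1.76072301 -0.62623572] [ 1.04158649e-03 -2.90350159e-01  1.54946747e+00] 411.2572286805424 [-0.1193964  0.         0.         0.         0.       ]
scene frame 0.68 [265. 280.] 2062 (222, 244, 115, 48) [[ 0.602 -0.054  0.01 ]]
scene board 0.71 [217. 292.] 1013 (270, 201, 46, 34) [[ 0.432 -0.007  0.01 ]]
scene long_bar 0.79 [216. 394.] 506 (364, 210, 61, 15) [[0.445 0.309 0.01 ]]
scene long_bar 0.6
[... 1515 characters left out ...]
r 0.55 [191.  96.] 344 (84, 182, 22, 20) [[0.538 0.564 0.01 ]]
top short_bar 0.69 [170. 415.] 235 (410, 154, 9, 32) [[ 0.598 -0.461  0.01 ]]
top short_bar 0.6 [226. 379.] 292 (361, 216, 39, 19) [[ 0.418 -0.337  0.01 ]]
top clip_left 0.67 [132. 254.] 135 (243, 130, 24, 8) [[0.726 0.055 0.01 ]]
top clip_right 0.62 [151. 327.] 145 (317, 142, 22, 17) [[ 0.662 -0.18   0.01 ]]
top saddle_left 0.64 [134. 294.] 1940 (243, 124, 96, 53) [[ 0.721 -0.073  0.01 ]]
top saddle_right 0.75 [139. 293.] 1892 (243, 125, 96, 53) [[ 0.703 -0.071  0.01 ]]
top saddle_right 0.45 [133. 252.] 88 (243, 131, 24, 6) [[0.724 0.064 0.01 ]]
top clip_right_knob 0.41 [148. 326.] 101 (317, 142, 21, 15) [[ 0.671 -0.175  0.01 ]]
```

Run:
```python
import cv2
a=cv2.imread('pics/scene0.png'); b=cv2.imread('pics/top0.png')
cv2.imwrite('pics/a.png',cv2.resize(a[130:310,80:520],None,fx=1.8,fy=1.8,interpolation=cv2.INTER_CUBIC))
cv2.imwrite('pics/b.png',cv2.resize(b[100:350,60:500],None,fx=1.8,fy=1.8,interpolation=cv2.INTER_CUBIC))
```

```text
(no output)
```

View pics/a.png

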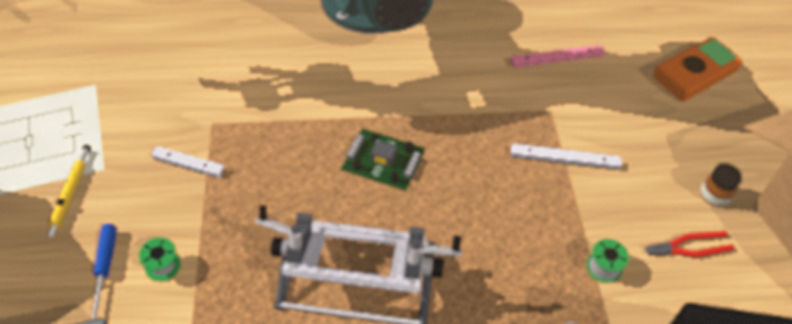

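View pics/b.png

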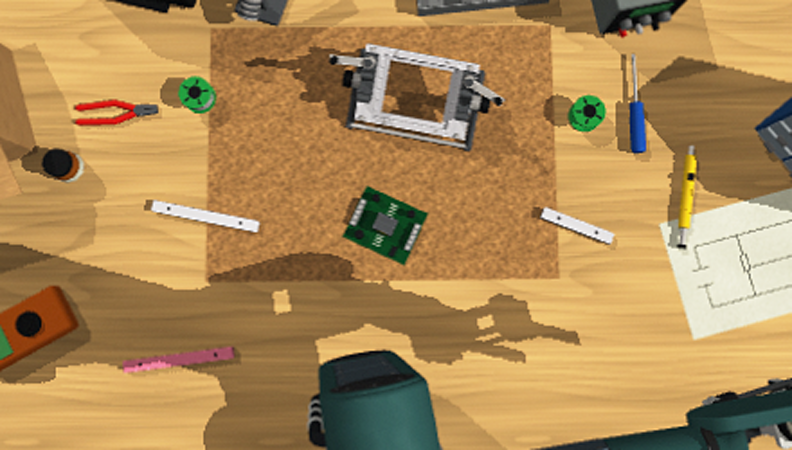

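Top view: the white long bar is at about pixel (174,220) in the full picture. What could be taken for it is the pink look-alike at (165,301), the short white bar at (379,226) and maybe the screwdriver at (415,170). By the description (plain aluminium, the longer one) I choose (174,220). The board is at (270,224) and the frame at (291,139), with both clips open. I'll move the wrist camera over the middle for a closer look.

Request:
play_rows(
  rows=[
    [9.4,[4,5,4],[0,0,0.125]],
    [9.4,[6,9,7],[0,0,0.25]],
    [9.4,[8,13,10],[0,0,0.375]],
    [9.4,[10,17,13],[0,0,0.5]],
    [9.4,[12,21,14],[0,0,0.625]],
    [9.4,[14,25,14],[0,0,0.75]],
    [9.4,[16,29,14],[0,0,0.87]],
    [9.4,[18,33,14],[0,0,0.98]],
  ],
)

```text
time: 1.77
tool_pos: [0.2968, -0.2661, 0.3389]
ee_rot: [3.139, 0.002, 1.263]
wrist_force: [0.6, 0.4, -0.2]
width: 0.094
```

Request:
play_rows(
  rows=[
    [9.4,[2,4,0],[0,0,0.1]],
    [9.4,[4,8,0],[0,0,0.2]],
    [9.4,[6,12,0],[0,0,0.3]],
    [9.4,[7,16,0],[0,0,0.4]],
    [9.4,[8,20,0],[0,0,0.4]],
    [9.4,[8,20,0],[0,0,0.4]],
    [9.4,[8,20,0],[0,0,0.4]],
    [9.4,[8,20,0],[0,0,0.4]],
  ],
)

```text
time: 2.43
tool_pos: [0.3762, -0.0678, 0.3374]
ee_rot: [-3.142, 0.001, 1.659]
wrist_force: [0.8, -0.2, 0.1]
width: 0.094
```

Run:
```python
from h import *
s=snapshot("wrist"); save(s['pixels'],'w1.png'); np.save('w1.npy',s,allow_pickle=True)
Rm=cv2.Rodrigues(np.array(s['rvec']))[0]; print('cam',-Rm.T@s['tvec'],'fwd',Rm[2],s['fx'])
print(get_obs()['tool_pos'],get_obs()['ee_rot'])
for l in("board","frame","long_bar","short_bar"):
  for d in silhouettes("wrist",l):
    p=np.argwhere(d['mask'])[:,::-1].astype(float); w=toz(s,p,0.002 if l=='board' else .015)[:,:2]
    r=cv2.minAreaRect(w.astype(np.float32)*1000); print(l,round(d['confidence'],2),np.round(d['point']),r)
for n in("top","scene"):
  t=snapshot(n); save(t['pixels'],n+'1.png'); np.save(n+'1.npy',t,allow_pickle=True)
  for l,z in(("board",.0024),("long_bar",.012)):
    for d in silhouettes(n,l)[:2]:
      p=np.argwhere(d['mask'])[:,::-1].astype(float); w=toz(t,p,z)[:,:2]
      print(n,l,round(d['confidence'],2),np.round(d['point']),cv2.minAreaRect(w.astype(np.float32)*1000))
```

```text
cam [0.36764672 0.01485223 0.51627728] fwd [ 0.02496425 -0.28239966 -0.95897196] 346.71772984734866
[ 0.37611948 -0.06853394  0.33727301] [-3.14140275e+00  8.31648113e-04  1.65663191e+00]
board 0.77 [126. 319.] ((425.5154724121094, -5.39422607421875), (120.87629699707031, 101.27772521972656), 64.78523254394531)
board 0.18 [282. 477.] ((715.6920776367188, -227.994384765625), (99.44525146484375, 33.57725524902344), 56.07221603393555)
frame 0.9 [203. 519.] ((677.0252685546875, -107.30220031738281), (305.8527526855469, 176.73214721679688), 78.35774993896484)
short_bar 0.69 [324. 296.] ((423.77813720703125, -328.1203918457031), (115.40618896484375, 24.098848342895508), 68.45821380615234)
top board 0.79 [229. 259.] ((424.14581298828125, -3.6464691162109375), (118.88442993164062, 96.92568969726562), 63.316749572753906)
top long_bar 0.93 [299. 158.] ((195.51280212402344, 353.5019226074219), (25.351343154907227, 196.93096923828125), 5.757490634918213)
top long_bar 0.87 [219. 168.] ((444.154296875, 312.5517883300781), (188.8819580078125, 23.394378662109375), 77.45856475830078)
scene board 0.68 [218. 290.] ((429.05877685546875, -6.162605285644531), (123.64871978759766, 106.25489044189453), 66.0086669921875)
scene board 0.28 [267. 276.] ((608.1201171875, -63.103485107421875), (332.8027038574219, 116.22823333740234), 77.27964782714844)
scene long_bar 0.93 [215. 395.] ((451.8126220703125, 308.7215270996094), (188.53305053710938, 34.39735794067383), 77.68003845214844)
scene long_bar 0.75 [160. 392.] ((201.69613647460938, 353.0948791503906), (35.64982986450195, 197.12274169921875), 7.358790397644043)
```

View pics/w1.png

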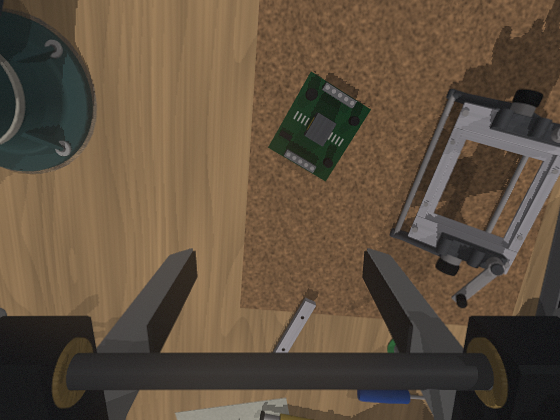

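The wrist picture shows the board at pixel (319,126), with its white connectors along the 120 mm direction. The short bar is at (296,324) and the frame is half seen at (490,190). Next I'll move forward to see the whole frame.

Request:
play_rows(
  rows=[
    [9.4,[4,0,0],[0,0,0]],
    [9.4,[8,0,0],[0,0,0]],
    [9.4,[12,0,0],[0,0,0]],
    [9.4,[16,0,0],[0,0,0]],
    [9.4,[20,0,0],[0,0,0]],
    [9.4,[21,0,0],[0,0,0]],
    [9.4,[21,0,0],[0,0,0]],
  ],
)

```text
time: 3.57
tool_pos: [0.5886, -0.0676, 0.3334]
ee_rot: [-3.136, -0.002, 1.659]
wrist_force: [-0.2, 0.0, -1.4]
width: 0.094
```

Run:
```python
from h import *
s=snapshot("wrist"); np.save('w2.npy',s,allow_pickle=True)
for d in silhouettes("wrist","frame")[:2]: print(d['confidence'],d['point'],cv2.boundingRect(d['mask'].astype(np.uint8)))
for l in ("clip_left_knob","clip_right_knob"):
  for d in silhouettes("wrist",l): print(l,d['confidence'],d['point'],cv2.boundingRect(d['mask'].astype(np.uint8)))
print(get_obs()['tool_pos'])
im=s['pixels'][40:340,200:560]; save(cv2.resize(im,None,fx=2,fy=2,interpolation=cv2.INTER_CUBIC),'w2.png')
```

```text
0.73 [133.5, 339.7] (265, 49, 141, 248)
clip_left_knob 0.74 [91.3, 385.3] (367, 50, 33, 76)
clip_left_knob 0.67 [135.2, 343.3] (264, 50, 142, 247)
clip_right_knob 0.74 [268.9, 311.8] (287, 248, 46, 49)
[ 0.58544166 -0.06760816  0.33843577]
```

View pics/w2.png

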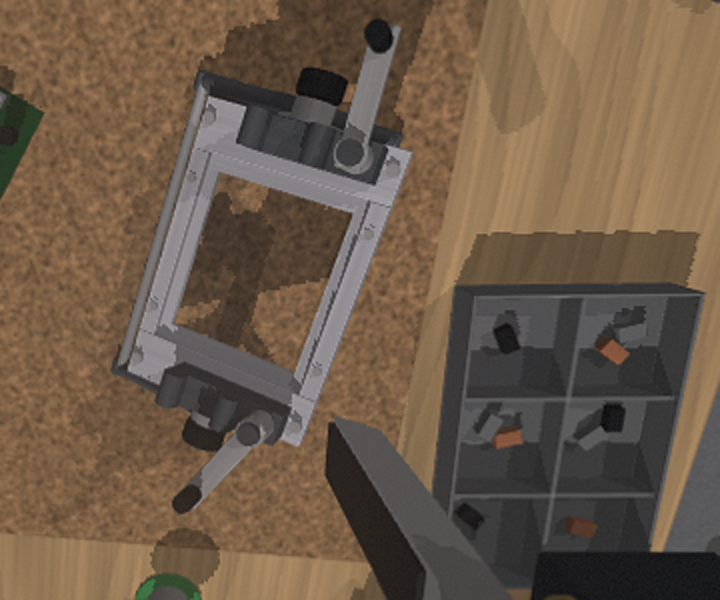

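```bash
cat >> h.py <<'E'
def RF(yaw): return R.from_euler('z',yaw)*R.from_euler('y',-np.deg2rad(25))
def fw(p,P):  # frame mm -> world
    return RF(p[2]).apply(np.asarray(P,float).reshape(-1,3)/1000)+[p[0],p[1],.058]
def model(al,ar):
    L=[]
    for z in(12,):
        L+=[[(66,97,z),(66,-97,z),(-66,-97,z),(-66,97,z),(66,97,z)],[(54,64,z),(54,-64,z),(-54,-64,z),(-54,64,z),(54,64,z)]]
    for sgn in(1,-1):
        for x0,x1 in((12.5,26.5),(-26.5,-12.5)):
            L.append([(x0,73*sgn,51.5-5),(x1,73*sgn,46.5),(x1,95*sgn,46.5),(x0,95*sgn,46.5),(x0,73*sgn,46.5)])
    for sgn,a in((1,al),(-1,ar)):
        k=(42-56*np.cos(a),sgn*(84+56*np.sin(a)))
        L+=[[(42,84*sgn,59),(*k,59),(*k,81)]]
    return L
def draw(s,p,al,ar,f=1,off=(0,0),im=None):
    im=cv2.resize(s['pixels'] if im is None else im,None,fx=f,fy=f,interpolation=cv2.INTER_CUBIC).copy()
    for l in model(al,ar):
        q=((proj(s,fw(p,l))+.5)*f-.5); cv2.polylines(im,[np.round(q*8).astype(np.int32)],False,(255,0,0),1,cv2.LINE_AA,3)
    return im
E
cat > fit.py <<'E'
from h import *
from scipy.optimize import least_squares
s=np.load('w2.npy',allow_pickle=True).item()
c=lambda u,v:(u/2+200,v/2+40)
obs=[((66,97,12),c(412,150)),((66,-97,12),c(300,446)),((-66,97,12),c(208,97))]
kl,kr=c(378,33),c(184,503)
def res(q):
    r=[(proj(s,fw(q,m))[0]-o) for m,o in obs]
    for sg,a,o in((1,q[3],kl),(-1,q[4],kr)):
        r.append(.7*(proj(s,fw(q,(42-56*np.cos(a),sg*(84+56*np.sin(a)),81)))[0]-o))
    return np.ravel(r)
f=least_squares(res,[.65,-.07,-.2,1.4,1.4]); print(f.x,np.round(f.fun,1))
print('seat',fw(f.x,(0,0,6)))
save(draw(s,f.x[:3],*f.x[3:],f=2)[80:680,400:1120],'w2fit.png')
np.save('fp.npy',f.x)
t=np.load('top1.npy',allow_pickle=True).item()
save(draw(t,f.x[:3],*f.x[3:],f=4)[440:760,900:1420],'topfit.png')
E
python3 fit.py; python3 -c "
import cv2,numpy as np
a=cv2.imread('pics/w2fit.png')[:540,80:460];b=cv2.imread('pics/topfit.png');b=cv2.resize(b,None,fx=.8,fy=.8)
c=np.zeros((540,800,3),np.uint8);c[:,:380]=a;h,w=b.shape[:2];c[:h,384:384+w]=b;cv2.imwrite('pics/fit.png',c)"
```

```text
[ 0.65248657 -0.06219714 -0.19021983  1.51705992  1.17006566] [ 0.2  0.1  0.5  0.9 -0.3 -0.4  0.1 -0.8 -0.7  0.7]
seat [[ 0.6499966  -0.0617177   0.06343785]]
```

View pics/fit.png

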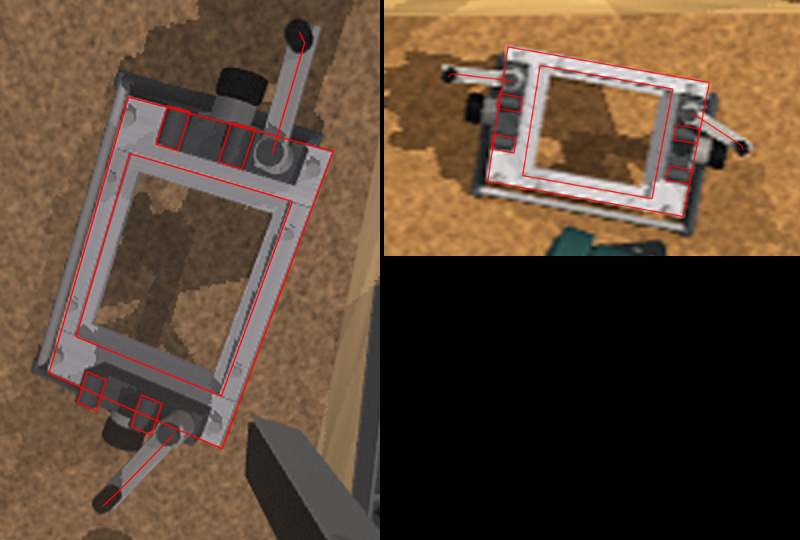

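The overlay fits both views to about 1 px: the frame is at (0.6525, -0.062) with yaw -0.19, and the clips are at about 1.52 and 1.17. Now I'll go above the board at (0.426, -0.005), yaw -0.44.

Request:
play_rows(
  rows=[
    [9.4,[-3,1,-3],[0,0,-0.11]],
    [9.4,[-6,2,-6],[0,0,-0.22]],
    [9.4,[-9,3.5,-9],[0,0,-0.33]],
    [9.4,[-12,5,-12],[0,0,-0.44]],
    [9.4,[-15,6,-15],[0,0,-0.527]],
    [9.4,[-15.9,6.3,-18],[0,0,-0.527]],
    [9.4,[-15.9,6.3,-20],[0,0,-0.527]],
    [9.4,[-15.9,6.3,-20],[0,0,-0.527]],
  ],
)

```text
time: 4.43
tool_pos: [0.4219, -0.0038, 0.133]
ee_rot: [-3.134, 0.002, 1.131]
wrist_force: [0.3, 0.6, -0.3]
width: 0.0941
```

Run:
```python
from h import *
import bench
print([n for n in dir(bench) if n[0]!='_'], getattr(bench,'tcp_to_grasp',None))
o=get_obs(); print(o['tool_pos'],o['ee_rot'])
s=snapshot("wrist"); np.save('w3.npy',s,allow_pickle=True); save(s['pixels'],'w3.png')
for d in silhouettes("wrist","board"):
    p=np.argwhere(d['mask'])[:,::-1].astype(float); w=toz(s,p,.0024)[:,:2]
    print(round(d['confidence'],2),np.round(d['point']),cv2.minAreaRect(w.astype(np.float32)*1000))
# dark transformer blob
```

```text
['IKError', 'close_job', 'get_obs', 'silhouettes', 'snapshot', 'tcp_to_grasp'] 0.0188
[ 0.42190263 -0.00375161  0.13299648] [-3.13445158e+00  2.34879562e-03  1.13110458e+00]
0.72 [199. 291.] ((425.23492431640625, -6.96575927734375), (124.16598510742188, 101.73775482177734), 64.84493255615234)
```

View pics/w3.png

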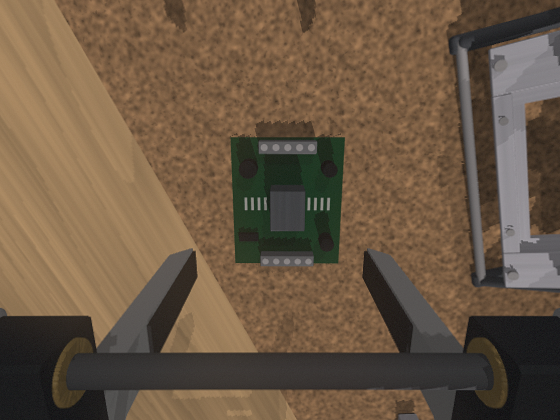

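The wrist view shows the board square to the jaws: corners at about (232,138), (344,138), (338,263) and (236,263), transformer at (288,208).

Run:
```python
from h import *
s=np.load('w3.npy',allow_pickle=True).item()
w=toz(s,[(232,138),(344,138),(338.5,263),(236,263)],.0024)[:,:2]; print(w,w.mean(0))
ey=(w[0]+w[1]-w[2]-w[3]); ex=(w[1]+w[2]-w[0]-w[3]); print(np.linalg.norm(ex)/2,np.linalg.norm(ey)/2,np.arctan2(ex[1],ex[0]),np.arctan2(-ey[0],ey[1]))
print(toz(s,[(288,187)],.028), get_obs()['tool_pos'])
```

```text
[[ 0.40737797  0.0681143 ]
 [ 0.49597679  0.02646668]
 [ 0.44618569 -0.08162121]
 [ 0.35586116 -0.03952251]] [ 0.4263504  -0.00664069]
0.09877627703700248 0.11916421326479057 -0.4377682394515304 -0.4390468100161467
[[0.43538724 0.01282406 0.028     ]] [ 0.42697863 -0.00468218  0.13862495]
```

Request:
play_rows(
  rows=[
    [9.4,[-0.1,-0.1,-4],[0,0,0]],
    [9.4,[-0.1,-0.1,-8],[0,0,0]],
    [9.4,[-0.1,-0.1,-10.5],[0,0,0]],
    [9.4,[-0.1,-0.1,-12],[0,0,0]],
    [9.4,[-0.1,-0.1,-12.7],[0,0,0]],
    [9.4,[-0.1,-0.1,-12.8],[0,0,0]],
    [9.4,[-0.1,-0.1,-12.8],[0,0,0]],
    [9.4,[-0.1,-0.1,-12.8],[0,0,0]],
  ],
)

```text
time: 5.2
tool_pos: [0.4286, -0.006, 0.0117]
ee_rot: [3.137, -0.001, 1.131]
wrist_force: [-0.5, 0.2, 0.8]
width: 0.0938
```

Request:
play_rows(
  rows=[
    [5,[0,0,0],[0,0,0]],
    [3,[0,0,0],[0,0,0]],
    [2,[0,0,0],[0,0,0]],
    [2,[0,0,0],[0,0,0]],
    [2,[0,0,0],[0,0,0]],
    [2,[0,0,0],[0,0,0]],
    [2,[0,0,0],[0,0,0]],
    [2,[0,0,0],[0,0,0]],
  ],
)

```text
time: 5.87
tool_pos: [0.4262, -0.0056, 0.0092]
ee_rot: [-3.142, 0.0, 1.131]
wrist_force: [0.3, 0.1, 0.3]
width: 0.0442
```

Request:
play_rows(
  rows=[
    [2,[0,0,0],[0,0,0]],
    [2,[0,0,0],[0,0,0]],
    [2,[0,0,0],[0,0,0]],
    [2,[0,0,0],[0,0,0]],
    [2,[0,0,0],[0,0,0]],
    [2,[0,0,0],[0,0,0]],
    [2,[0,0,0.5],[0,0,0]],
    [2,[0,0,1],[0,0,0]],
  ],
)

```text
time: 6.53
tool_pos: [0.4256, -0.0055, 0.0191]
ee_rot: [-3.14, 0.0, 1.131]
wrist_force: [0.7, -0.4, -1.4]
width: 0.0295
```

Request:
play_rows(
  rows=[
    [2,[0,0,3],[0,0,0]],
    [2,[0,0,6],[0,0,0]],
    [2,[0,0,9],[0,0,0]],
    [2,[0,0,12],[0,0,0]],
    [2,[0,0,14],[0,0,0]],
    [2,[0,0,14],[0,0,0]],
    [2,[0,0,14],[0,0,0]],
    [2,[0,0,14],[0,0,0]],
  ],
)

```text
time: 7.2
tool_pos: [0.4253, -0.0054, 0.1577]
ee_rot: [-3.139, 0.001, 1.131]
wrist_force: [0.1, -0.2, -2.0]
width: 0.0297
```

Run:
```python
from h import *
s=snapshot("wrist"); np.save('w4.npy',s,allow_pickle=True); save(s['pixels'],'w4.png')
o=get_obs(); print(o['tool_pos'],o['ee_rot'],o['width'],o['wrist_force'],o['joint_positions'])
```

```text
[ 0.42497517 -0.0053795   0.15713427] [-3.13787098e+00  1.19046290e-03  1.13078411e+00] 0.029888008890779603 [-0.63548707  0.18700833 -1.75440571] [-1.46176879e-01 -1.78733563e-01  1.72155520e+00 -6.15741134e-05
  1.60267797e+00  2.93835712e-01]
```

View pics/w4.png

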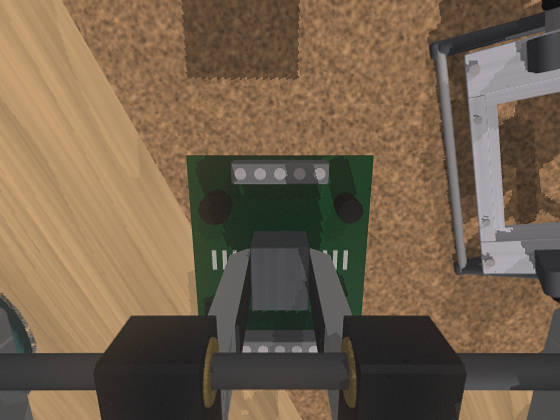

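Run:
```python
from h import *
s=np.load('w4.npy',allow_pickle=True).item(); o=get_obs()
Rt=R.from_euler('xyz',o['ee_rot'])
# row profile of the board's far edge
for z in (.148,.150,.152):
    w=toz(s,[(187,156),(373,156),(197.5,300),(364,300)],z); print(np.round(Rt.inv().apply(w-o['tool_pos'])*1000,1))
p=np.load('fp.npy')
print(RF(p[2]).as_matrix())
```

```text
[[ 58.7 -50.8   9.3]
 [ 58.8  49.8   8.9]
 [-29.1 -51.    9.4]
 [-28.9  50.9   9. ]]
[[ 59.  -50.3   7.3]
 [ 59.   49.2   6.9]
 [-27.9 -50.5   7.4]
 [-27.7  50.4   7. ]]
[[ 59.2 -49.8   5.2]
 [ 59.3  48.7   4.9]
 [-26.7 -50.    5.4]
 [-26.5  49.8   5. ]]
[[ 8.89960437e-01  1.89074765e-01 -4.14995367e-01]
 [-1.71359931e-01  9.81962695e-01  7.99064483e-02]
 [ 4.22618262e-01 -6.93889390e-18  9.06307787e-01]]
```

```bash
cat >> h.py <<'E'
def tgt(P,rel=None):
    """print shift (cm) & rotvec from present pose to TCP at frame point P(mm), tool square to frame"""
    p=np.load('fp.npy'); o=get_obs(); F=RF(p[2]).as_matrix()
    Rg=R.from_matrix(np.c_[F[:,1],F[:,0],-F[:,2]]); Rc=R.from_euler('xyz',o['ee_rot'])
    print('shift cm',np.round((fw(p,P)[0]-o['tool_pos'])*100,2),'rotvec',np.round((Rg*Rc.inv()).as_rotvec(),3),'force',np.round(o['wrist_force'],1),'w',round(o['width'],4))
    print('now in frame mm',np.round(RF(p[2]).inv().apply(o['tool_pos']-[p[0],p[1],.058])*1000,1),'t',o['time'])
E
python3 - <<'E'
from h import *
tgt((0,1,80))
p=np.load('fp.npy');print('z axis',RF(p[2]).as_matrix()[:,2])
E
```

```text
shift cm [19.45 -4.94 -2.66] rotvec [-0.136 -0.42   0.246] force [-0.6  0.2 -1.8] w 0.0299
now in frame mm [-170.3   12.8  188.8] t 7.25
z axis [-0.41499537  0.07990645  0.90630779]
```

Request:
play_rows(
  rows=[
    [2,[1,0,1.5],[-0.02,-0.065,0.038]],
    [2,[3,-0.5,3],[-0.045,-0.14,0.08]],
    [2,[6,-1.5,3],[-0.068,-0.21,0.123]],
    [2,[9,-2.4,2],[-0.09,-0.28,0.164]],
    [2,[12,-3.2,1],[-0.113,-0.35,0.205]],
    [2,[15,-4,-0.5],[-0.136,-0.42,0.246]],
    [2,[18,-4.7,-2],[-0.136,-0.42,0.246]],
    [2,[19.45,-4.95,-2.65],[-0.136,-0.42,0.246]],
  ],
)

```text
time: 7.92
tool_pos: [0.6185, -0.0553, 0.1253]
ee_rot: [2.711, -0.0, 1.38]
wrist_force: [-0.5, 0.0, -1.4]
width: 0.0298
```

Request:
play_rows(
  rows=[
    [2,[0,0,0],[0,0,0]],
    [2,[0,0,0],[0,0,0]],
    [2,[0,0,0],[0,0,0]],
  ],
)

```text
time: 8.17
tool_pos: [0.6197, -0.0548, 0.1314]
ee_rot: [2.704, -0.001, 1.381]
wrist_force: [0.3, 0.1, -0.3]
width: 0.0299
```

Run:
```python
from h import *
tgt((0,1,80)); tgt((0,1,30)); tgt((0,1,15.5))
s=snapshot("wrist"); np.save('w5.npy',s,allow_pickle=True)
p=np.load('fp.npy'); save(draw(s,p[:3],p[3],p[4]),'w5.png'); print(get_obs()['joint_positions'])
```

```text
shift cm [-0.02 -0.   -0.09] rotvec [-0.001  0.001 -0.001] force [ 0.3  0.1 -0.3] w 0.0299
now in frame mm [ 0.6  1.1 80.8] t 8.1667
shift cm [ 2.05 -0.4  -4.63] rotvec [-0.001  0.001 -0.001] force [ 0.3  0.1 -0.3] w 0.0299
now in frame mm [ 0.6  1.1 80.8] t 8.1667
shift cm [ 2.65 -0.52 -5.94] rotvec [-0.001  0.001 -0.001] force [ 0.3  0.1 -0.3] w 0.0299
now in frame mm [ 0.6  1.1 80.8] t 8.1667
[-0.17646983 -0.03550092  1.70921235 -0.0056997   1.02846898  0.0151322 ]
```

View pics/w5.png

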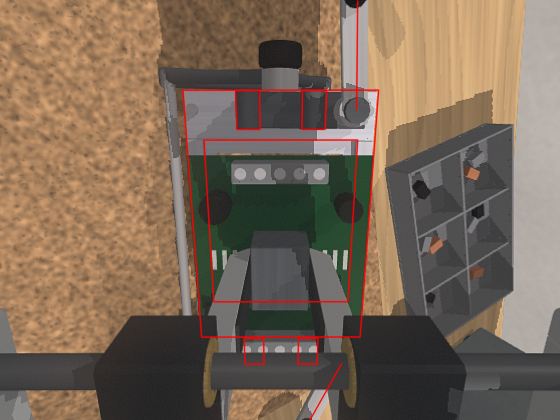

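The overlay agrees with the frame seen past the board, so the board is square over the pocket. Now down along the frame normal.

Request:
play_rows(
  rows=[
    [2,[0.8,-0.16,-1.8],[0,0,0]],
    [2,[1.5,-0.3,-3.4],[0,0,0]],
    [2,[1.95,-0.38,-4.4],[0,0,0]],
    [2,[2.25,-0.44,-5.05],[0,0,0]],
    [2,[2.4,-0.47,-5.4],[0,0,0]],
    [2,[2.5,-0.5,-5.6],[0,0,0]],
    [2,[2.5,-0.5,-5.6],[0,0,0]],
    [2,[2.5,-0.5,-5.6],[0,0,0]],
  ],
)

```text
time: 8.88
tool_pos: [0.6462, -0.0601, 0.0778]
ee_rot: [2.7, -0.001, 1.381]
wrist_force: [0.1, -0.5, -0.3]
width: 0.0295
```

Run:
```python
from h import *
tgt((0,1,15.5))
```

```text
shift cm [ 0.01  0.01 -0.57] rotvec [ 0.     0.005 -0.   ] force [ 0.1 -0.5 -0.3] w 0.0295
now in frame mm [ 2.4  0.8 20.7] t 8.8833
```

Request:
play_rows(
  rows=[
    [2,[0.08,-0.02,-0.18],[0,0,0]],
    [2,[0.12,-0.03,-0.27],[0,0,0]],
    [2,[0.12,-0.03,-0.27],[0,0,0]],
    [2,[0.12,-0.03,-0.27],[0,0,0]],
  ],
)

```text
time: 9.22
tool_pos: [0.647, -0.0604, 0.0742]
ee_rot: [2.701, -0.001, 1.381]
wrist_force: [0.0, -0.3, -1.6]
width: 0.0294
```

Run:
```python
from h import *
tgt((0,1,15.5)); snapshot("top"); tgt((0,1,15.5));snapshot("top"); tgt((0,1,15.5))
```

```text
shift cm [-0.08  0.04 -0.22] rotvec [ 0.     0.004 -0.   ] force [ 0.  -0.3 -1.6] w 0.0294
now in frame mm [ 1.7  0.7 17.1] t 9.2167
shift cm [-0.08  0.04 -0.21] rotvec [ 0.     0.004 -0.   ] force [ 0.4 -1.6 -1. ] w 0.0298
now in frame mm [ 1.6  0.8 17.1] t 9.2667
shift cm [-0.08  0.04 -0.22] rotvec [ 0.     0.004 -0.   ] force [ 0.4  0.9 -0.8] w 0.0296
now in frame mm [ 1.7  0.8 17.1] t 9.3167
```

Steady at frame z 17.1 with no contact. I'll go down another 1.6 to 2 mm and watch the force.

Request:
play_rows(
  rows=[
    [2,[-0.03,0,-0.15],[0,0,0]],
    [2,[-0.06,0.02,-0.2],[0,0,0]],
    [2,[-0.06,0.02,-0.22],[0,0,0]],
    [2,[-0.06,0.02,-0.22],[0,0,0]],
  ],
)

```text
time: 9.65
tool_pos: [0.6466, -0.0603, 0.0723]
ee_rot: [2.701, -0.001, 1.381]
wrist_force: [-0.4, 0.2, 0.2]
width: 0.0299
```

Run:
```python
from h import *
snapshot("top"); tgt((0,1,15.5)); tgt((0,1,15.5))
```

```text
shift cm [-0.04  0.03 -0.03] rotvec [ 0.     0.005 -0.   ] force [-1.   0.9  0.5] w 0.0296
now in frame mm [ 0.5  0.7 15.6] t 9.7
shift cm [-0.04  0.03 -0.03] rotvec [ 0.     0.005 -0.   ] force [-1.   0.9  0.5] w 0.0296
now in frame mm [ 0.5  0.7 15.6] t 9.7
```

Request:
play_rows(
  rows=[
    [2,[0.02,0,-0.05],[0,0,0]],
    [2,[0.04,-0.01,-0.1],[0,0,0]],
    [2,[0.04,-0.01,-0.1],[0,0,0]],
    [2,[0.04,-0.01,-0.1],[0,0,0]],
  ],
)

```text
time: 10.03
tool_pos: [0.6468, -0.0603, 0.0721]
ee_rot: [2.701, -0.001, 1.381]
wrist_force: [-5.3, 1.6, 5.6]
width: 0.03
```

Run:
```python
from h import *
snapshot("top"); tgt((0,1,15.5))
```

```text
shift cm [-0.05  0.03 -0.01] rotvec [ 0.     0.004 -0.001] force [-5.1  1.8  6.3] w 0.0298
now in frame mm [ 0.5  0.8 15.3] t 10.0833
```

Contact at 6 N at the expected height, so I'll release and back off along the normal.

Request:
play_rows(
  rows=[
    [4,[0,0,0],[0,0,0]],
    [5.5,[0,0,0],[0,0,0]],
    [5.5,[0,0,0],[0,0,0]],
    [5.5,[0,0,0],[0,0,0]],
    [5.5,[-0.2,0.04,0.45],[0,0,0]],
    [5.5,[-0.8,0.16,1.8],[0,0,0]],
    [5.5,[-2.1,0.4,4.5],[0,0,0]],
    [5.5,[-3.5,0.7,7.6],[0,0,0]],
  ],
)

```text
time: 10.75
tool_pos: [0.61, -0.053, 0.1448]
ee_rot: [2.707, -0.001, 1.381]
wrist_force: [0.8, -0.5, 0.1]
width: 0.0551
```

Request:
play_rows(
  rows=[
    [5.5,[-1.5,0.3,3.2],[0,0,0]],
    [5.5,[-3,0.6,5],[0,0,0]],
    [5.5,[-3.5,0.8,6],[0,0,0]],
    [5.5,[-3.5,0.8,6],[0,0,0]],
  ],
)

```text
time: 11.08
tool_pos: [0.5777, -0.0451, 0.2112]
ee_rot: [2.694, -0.001, 1.381]
wrist_force: [0.2, -0.7, 0.4]
width: 0.0551
```

```bash
cat > chk.py <<'E'
from h import *
import sys
n=sys.argv[1]; s=snapshot("wrist"); np.save(n+'.npy',s,allow_pickle=True); p=np.load('fp.npy')
im=s['pixels'].copy()
B=[(50,60,8.4),(50,-60,8.4),(-50,-60,8.4),(-50,60,8.4),(50,60,8.4)]
im=draw(s,p[:3],p[3],p[4])
cv2.polylines(im,[np.round(proj(s,fw(p,B))*8).astype(np.int32)],False,(255,255,0),1,cv2.LINE_AA,3)
save(im,n+'.png'); tgt((0,0,36.5))
E
python3 chk.py w6
```

```text
shift cm [  6.01  -1.4  -11.72] rotvec [ 0.001  0.007 -0.001] force [ 0.8 -0.1 -0.2] w 0.0549
now in frame mm [ -6.4   2.4 168.8] t 11.1333
```

View pics/w6.png

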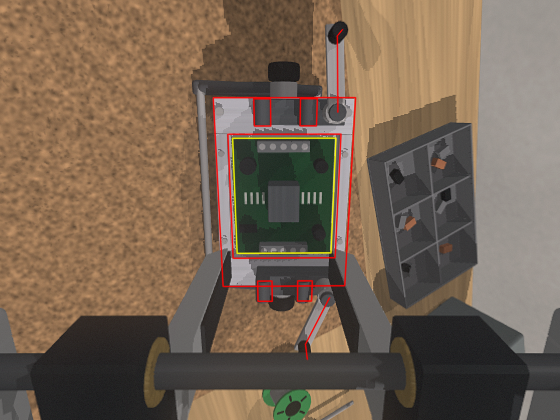

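The board is seated: its edges lie on the predicted outline (yellow, corners about (233,137) and (331,254)) and the clips are unmoved. Next is the long bar.

Request:
play_rows(
  rows=[
    [5.5,[-2,3.5,0.5],[0.01,0.053,-0.004]],
    [5.5,[-4,7.3,0.5],[0.02,0.107,-0.008]],
    [5.5,[-6,11.1,0.5],[0.03,0.16,-0.012]],
    [5.5,[-8,15,0.3],[0.041,0.214,-0.016]],
    [5.5,[-10,18.8,0],[0.051,0.267,-0.02]],
    [5.5,[-11.5,22.6,-1],[0.062,0.321,-0.024]],
    [5.5,[-12.5,26.5,-2],[0.072,0.374,-0.028]],
    [5.5,[-13.2,30.3,-3],[0.082,0.425,-0.03]],
  ],
)

```text
time: 11.8
tool_pos: [0.4442, 0.2552, 0.1754]
ee_rot: [3.139, 0.008, 1.352]
wrist_force: [0.9, -0.3, -0.8]
width: 0.0549
```

Request:
play_rows(
  rows=[
    [5.5,[0,3,-1],[0,0,0]],
    [5.5,[0,4.7,-2],[0,0,0]],
    [5.5,[0,4.7,-2],[0,0,0]],
    [5.5,[0,4.7,-2],[0,0,0]],
    [5.5,[0,4.7,-2],[0,0,0]],
  ],
)

```text
time: 12.22
tool_pos: [0.4455, 0.2997, 0.1565]
ee_rot: [3.136, 0.008, 1.351]
wrist_force: [0.7, 0.3, -0.7]
width: 0.055
```

Run:
```python
from h import *
s=snapshot("wrist"); np.save('w7.npy',s,allow_pickle=True); save(s['pixels'],'w7.png')
o=get_obs(); print(o['tool_pos'],o['ee_rot'])
for d in silhouettes("wrist","long_bar"):
    p=np.argwhere(d['mask'])[:,::-1].astype(float); w=toz(s,p,.013)[:,:2]
    print(round(d['confidence'],2),np.round(d['point']),cv2.minAreaRect(w.astype(np.float32)*1000))
```

```text
[0.44587151 0.29954438 0.15747692] [3.13441725 0.00648878 1.35043656]
0.74 [177. 271.] ((443.73193359375, 309.97552490234375), (189.50607299804688, 21.04974365234375), 78.26592254638672)
0.68 [230.  34.] ((202.91452026367188, 329.064697265625), (31.39173698425293, 142.59461975097656), 7.022992134094238)
```

View pics/w7.png

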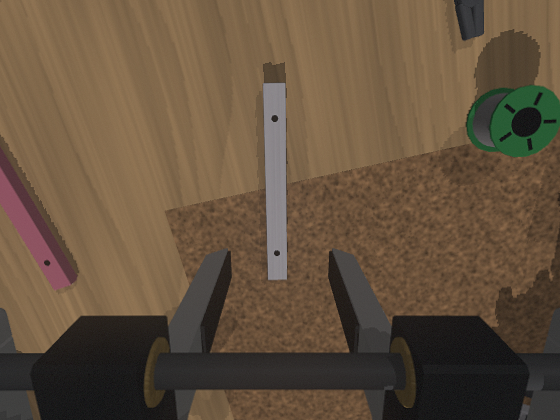

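The wrist view confirms the plain white bar at pixels (275,83) to (277,279), measured at 189.5 mm. The pink one is at far left (35,220).

Run:
```python
from h import *
s=np.load('w7.npy',allow_pickle=True).item(); o=get_obs()
w=toz(s,[(264,83),(286,83),(287,279),(268.3,279)],.015)[:,:2]; print(np.round(w,4),w.mean(0))
d=w[0]+w[1]-w[2]-w[3]; print(np.linalg.norm(d)/2,np.arctan2(-d[0],d[1]),o['tool_pos'],o['ee_rot'],'tool yaw-pi/2',o['ee_rot'][2]-np.pi/2)
```

```text
[[0.4547 0.4044]
 [0.4733 0.4002]
 [0.4343 0.2162]
 [0.4156 0.2204]] [0.44445849 0.31029686]
0.1880996191539805 -0.20917982673830218 [0.44608811 0.29950665 0.15809833] [3.13361147 0.00558095 1.35003703] tool yaw-pi/2 -0.22075929403057648
```

Request:
play_rows(
  rows=[
    [5.5,[-0.1,1,-3],[0.007,0.006,0.014]],
    [5.5,[-0.16,1.1,-7],[0.007,0.006,0.014]],
    [5.5,[-0.16,1.1,-11],[0.007,0.006,0.014]],
    [5.5,[-0.16,1.1,-13.5],[0.007,0.006,0.014]],
    [5.5,[-0.16,1.1,-14.7],[0.007,0.006,0.014]],
    [5.5,[-0.16,1.1,-15.2],[0.007,0.006,0.014]],
    [5.5,[-0.16,1.1,-15.3],[0.007,0.006,0.014]],
    [5.5,[-0.16,1.1,-15.3],[0.007,0.006,0.014]],
  ],
)

```text
time: 12.98
tool_pos: [0.4456, 0.312, 0.007]
ee_rot: [3.139, -0.003, 1.365]
wrist_force: [0.6, 0.8, 0.5]
width: 0.0547
```

Request:
play_rows(
  rows=[
    [5.5,[0,0,0],[0,0,0]],
    [5.5,[0,0,0],[0,0,0]],
  ],
)

```text
time: 13.15
tool_pos: [0.4456, 0.3124, 0.0074]
ee_rot: [3.138, -0.003, 1.365]
wrist_force: [0.5, -0.0, 0.5]
width: 0.0549
```

Request:
play_rows(
  rows=[
    [5.5,[-0.1,-0.2,-0.2],[0,0,0]],
    [5.5,[-0.1,-0.2,-0.4],[0,0,0]],
    [5.5,[-0.1,-0.2,-0.4],[0,0,0]],
    [5.5,[-0.1,-0.2,-0.4],[0,0,0]],
  ],
)

```text
time: 13.48
tool_pos: [0.4428, 0.3095, 0.0009]
ee_rot: [3.141, -0.0, 1.366]
wrist_force: [-0.1, 0.2, -0.5]
width: 0.0551
```

Request:
play_rows(
  rows=[
    [1,[0,0,0],[0,0,0]],
    [1,[0,0,0],[0,0,0]],
    [1,[0,0,0],[0,0,0]],
    [1,[0,0,0],[0,0,0]],
    [1,[0,0,0],[0,0,0]],
    [1,[0,0,0],[0,0,0]],
    [1,[0,0,0],[0,0,0]],
    [1,[0,0,0],[0,0,0]],
  ],
)

```text
time: 14.15
tool_pos: [0.4433, 0.3095, 0.001]
ee_rot: [3.141, -0.0, 1.366]
wrist_force: [0.4, 0.4, -0.4]
width: 0.0199
```

Request:
play_rows(
  rows=[
    [1,[0,0,1],[0,0,0]],
    [1,[0,0,4],[0,0,0]],
    [1,[0,0,8],[0,0,0]],
    [1,[0,0,12],[0,0,0]],
    [1,[0,0,16],[0,0,0]],
    [1,[0,0,18],[0,0,0]],
    [1,[0,0,18],[0,0,0]],
    [1,[0,0,18],[0,0,0]],
  ],
)

```text
time: 14.82
tool_pos: [0.4433, 0.3098, 0.1821]
ee_rot: [3.14, -0.002, 1.366]
wrist_force: [0.8, -0.1, -2.5]
width: 0.0196
```

Run:
```python
from h import *
s=snapshot("wrist"); np.save('w8.npy',s,allow_pickle=True); save(s['pixels'],'w8.png')
o=get_obs(); print(o['tool_pos'],o['ee_rot'],o['width'])
Rt=R.from_euler('xyz',o['ee_rot'])
for d in silhouettes("wrist","long_bar"):
    m=d['mask']; r=np.argwhere(m)[:,0]; r0=r.min(); print(d['confidence'],r0,[ (k,np.flatnonzero(m[r0+k])[[0,-1]]) for k in (1,3,10,40,80)])
# predicted bar-top outline in tool frame, centred
B=np.array([(95,-10,-14),(95,10,-14),(-95,10,-14),(-95,-10,-14)])/1000
print(np.round(proj(s,Rt.apply(B)+o['tool_pos']),1))
tgt((0,0,100)); tgt((-40,0,150))
```

```text
[0.4422005  0.30915524 0.17960859] [-3.14005003e+00  1.28356173e-03  1.36562020e+00] 0.019811752242501805
0.97 109 [(1, array([0, 2])), (3, array([0, 5])), (10, array([0, 9])), (40, array([ 0, 27])), (80, array([19, 48]))]
0.94 80 [(1, array([259, 300])), (3, array([258, 301])), (10, array([258, 301])), (40, array([258, 301])), (80, array([259, 300]))]
[[258.2  83.7]
 [302.2  83.7]
 [296.6 417. ]
 [263.6 417.1]]
shift cm [ 16.94 -36.3   -2.96] rotvec [-0.083 -0.432  0.015] force [-0.9  0.6 -2.5] w 0.0197
now in frame mm [-200.4  324.4  226.1] t 14.9167
shift cm [ 11.3  -35.22  -0.12] rotvec [-0.083 -0.432  0.015] force [-0.9  0.6 -2.5] w 0.0197
now in frame mm [-200.4  324.4  226.1] t 14.9167
```

View pics/w8.png

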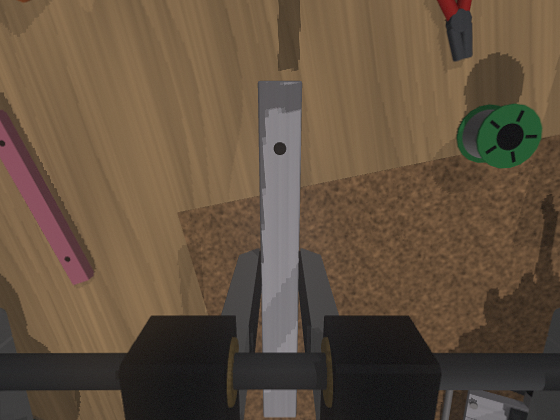

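The bar is held about central (end at row 81, predicted 83.7, so roughly 1 mm off) and square. Now I'll carry it over the frame.

Request:
play_rows(
  rows=[
    [1,[1.2,-3.7,0.5],[-0.01,-0.054,0.002]],
    [1,[2.4,-7.4,1],[-0.02,-0.108,0.004]],
    [1,[3.6,-11.1,1],[-0.03,-0.162,0.006]],
    [1,[4.8,-14.8,1],[-0.041,-0.216,0.008]],
    [1,[6,-18.5,1],[-0.052,-0.27,0.01]],
    [1,[7.2,-22.2,1],[-0.062,-0.324,0.011]],
    [1,[8.4,-25.9,0.8],[-0.073,-0.378,0.013]],
    [1,[9.6,-29.6,0.5],[-0.083,-0.432,0.015]],
  ],
)

```text
time: 15.58
tool_pos: [0.5375, 0.0121, 0.1823]
ee_rot: [2.704, -0.002, 1.382]
wrist_force: [0.8, -1.1, -2.8]
width: 0.0198
```

Request:
play_rows(
  rows=[
    [1,[0.8,-2.8,-0.3],[0,0,0]],
    [1,[1.7,-5.6,-0.6],[0,0,0]],
    [1,[1.7,-5.6,-0.6],[0,0,0]],
    [1,[1.7,-5.6,-0.6],[0,0,0]],
  ],
)

```text
time: 15.92
tool_pos: [0.5539, -0.0437, 0.1754]
ee_rot: [2.709, -0.004, 1.378]
wrist_force: [0.1, 0.9, -1.9]
width: 0.0197
```

Run:
```python
from h import *
snapshot("top"); tgt((0,-0.8,100))
```

```text
shift cm [ 5.65 -1.24 -2.77] rotvec [-0.004 -0.002  0.   ] force [-0.8  0.7 -3.1] w 0.0198
now in frame mm [-40.8   0.7 149.5] t 15.9667
```

Request:
play_rows(
  rows=[
    [1,[2.5,-0.5,-1],[-0.004,-0.002,0]],
    [1,[5,-1.1,-2.3],[-0.004,-0.002,0]],
    [1,[5.65,-1.25,-2.75],[-0.004,-0.002,0]],
    [1,[5.65,-1.25,-2.75],[-0.004,-0.002,0]],
    [1,[5.65,-1.25,-2.75],[-0.004,-0.002,0]],
    [1,[5.65,-1.25,-2.75],[-0.004,-0.002,0]],
  ],
)

```text
time: 16.47
tool_pos: [0.6118, -0.0539, 0.1525]
ee_rot: [2.699, -0.0, 1.383]
wrist_force: [-1.5, -0.2, -2.5]
width: 0.0196
```

Run:
```python
from h import *
s=snapshot("wrist"); np.save('w9.npy',s,allow_pickle=True); p=np.load('fp.npy'); save(draw(s,p[:3],p[3],p[4]),'w9.png')
tgt((0,-.8,100)); tgt((0,-.8,52)); tgt((0,-.8,37.5))
```

```text
shift cm [-0.12 -0.09 -0.45] rotvec [ 0.001  0.007 -0.002] force [-0.2 -0.5 -1.5] w 0.0198
now in frame mm [  2.9   0.3 103.7] t 16.5167
shift cm [ 1.87 -0.47 -4.8 ] rotvec [ 0.001  0.007 -0.002] force [-0.2 -0.5 -1.5] w 0.0198
now in frame mm [  2.9   0.3 103.7] t 16.5167
shift cm [ 2.47 -0.58 -6.12] rotvec [ 0.001  0.007 -0.002] force [-0.2 -0.5 -1.5] w 0.0198
now in frame mm [  2.9   0.3 103.7] t 16.5167
```

View pics/w9.png

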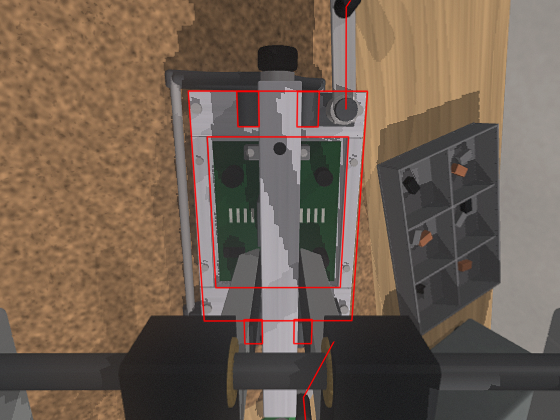

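The bar is in line over the slot: it spans columns 258–301 at row 85, with the left saddle's cheeks at 237–260 and 297–320. That was my twelfth picture, so from here I check by numbers only.

Request:
play_rows(
  rows=[
    [1,[0.6,-0.15,-1.5],[0.001,0.006,-0.002]],
    [1,[1.2,-0.3,-3],[0.001,0.006,-0.002]],
    [1,[1.6,-0.4,-4.1],[0.001,0.006,-0.002]],
    [1,[1.7,-0.44,-4.4],[0.001,0.006,-0.002]],
    [1,[1.7,-0.44,-4.4],[0.001,0.006,-0.002]],
    [1,[1.7,-0.44,-4.4],[0.001,0.006,-0.002]],
  ],
)

```text
time: 17.02
tool_pos: [0.6295, -0.0593, 0.1091]
ee_rot: [2.704, 0.0, 1.38]
wrist_force: [-0.3, -0.6, -2.6]
width: 0.0195
```

Run:
```python
from h import *
tgt((0,-.8,48)); tgt((0,-.8,37.5))
```

```text
shift cm [ 0.29  0.01 -0.76] rotvec [0.    0.001 0.001] force [-0.3 -0.6 -2.6] w 0.0195
now in frame mm [ 0.6 -1.5 56.1] t 17.0167
shift cm [ 0.73 -0.07 -1.71] rotvec [0.    0.001 0.001] force [-0.3 -0.6 -2.6] w 0.0195
now in frame mm [ 0.6 -1.5 56.1] t 17.0167
```

Request:
play_rows(
  rows=[
    [1,[0.15,0,-0.4],[0,0,0]],
    [1,[0.29,-0.01,-0.76],[0,0,0]],
    [1,[0.4,-0.03,-1.0],[0,0,0]],
    [1,[0.4,-0.03,-1.0],[0,0,0]],
  ],
)

```text
time: 17.35
tool_pos: [0.6333, -0.0596, 0.0978]
ee_rot: [2.706, 0.0, 1.38]
wrist_force: [-1.0, -0.7, -2.2]
width: 0.0199
```

Run:
```python
from h import *
tgt((0,-.8,40)); tgt((0,-.8,37.5))
```

```text
shift cm [ 0.25 -0.02 -0.35] rotvec [ 0.    -0.001  0.001] force [-1.  -0.7 -2.2] w 0.0199
now in frame mm [-0.7 -1.1 44.2] t 17.35
shift cm [ 0.35 -0.04 -0.58] rotvec [ 0.    -0.001  0.001] force [-1.  -0.7 -2.2] w 0.0199
now in frame mm [-0.7 -1.1 44.2] t 17.35
```

Request:
play_rows(
  rows=[
    [1,[0.1,-0.01,-0.15],[0,0,0]],
    [1,[0.2,-0.02,-0.3],[0,0,0]],
    [1,[0.27,-0.03,-0.42],[0,0,0]],
    [1,[0.27,-0.03,-0.42],[0,0,0]],
    [1,[0.27,-0.03,-0.42],[0,0,0]],
  ],
)

```text
time: 17.77
tool_pos: [0.6362, -0.06, 0.0941]
ee_rot: [2.705, 0.0, 1.38]
wrist_force: [0.3, 0.2, -1.5]
width: 0.0197
```

Run:
```python
from h import *
tgt((0,-.8,37.5))
```

```text
shift cm [ 0.06  0.   -0.22] rotvec [0.    0.    0.001] force [ 0.3  0.2 -1.5] w 0.0197
now in frame mm [ 0.4 -0.9 39.7] t 17.7667
```

Request:
play_rows(
  rows=[
    [1,[0.05,0,-0.12],[0,0,0]],
    [1,[0.08,-0.01,-0.22],[0,0,0]],
    [1,[0.08,-0.01,-0.22],[0,0,0]],
    [1,[0.08,-0.01,-0.22],[0,0,0]],
  ],
)

```text
time: 18.1
tool_pos: [0.6371, -0.06, 0.0923]
ee_rot: [2.704, 0.0, 1.38]
wrist_force: [0.2, 0.7, -1.4]
width: 0.0197
```

Run:
```python
from h import *
tgt((0,-.8,37.5))
```

```text
shift cm [-0.04  0.01 -0.03] rotvec [0.    0.001 0.001] force [ 0.2  0.7 -1.4] w 0.0197
now in frame mm [ 0.5 -0.8 37.6] t 18.1
```

Request:
play_rows(
  rows=[
    [1,[0.02,0,-0.05],[0,0,0]],
    [1,[0.04,-0.01,-0.1],[0,0,0]],
    [1,[0.04,-0.01,-0.1],[0,0,0]],
    [1,[0.04,-0.01,-0.1],[0,0,0]],
  ],
)

```text
time: 18.43
tool_pos: [0.6372, -0.0601, 0.0922]
ee_rot: [2.705, 0.0, 1.38]
wrist_force: [-4.4, 1.0, 5.0]
width: 0.0195
```

Run:
```python
from h import *
tgt((0,-.8,37.5))
```

```text
shift cm [-0.05  0.01 -0.02] rotvec [0.    0.001 0.001] force [-4.4  1.   5. ] w 0.0195
now in frame mm [ 0.5 -0.8 37.5] t 18.4333
```

Contact at 5 N at the expected height. I'll let go gently and back off.

Request:
play_rows(
  rows=[
    [3,[0,0,0],[0,0,0]],
    [4,[0,0,0],[0,0,0]],
    [4,[0,0,0],[0,0,0]],
    [4,[0,0,0],[0,0,0]],
    [4,[-0.2,0.04,0.45],[0,0,0]],
    [4,[-0.8,0.16,1.8],[0,0,0]],
    [4,[-2.1,0.4,4.5],[0,0,0]],
    [4,[-3.5,0.7,7.6],[0,0,0]],
  ],
)

```text
time: 19.1
tool_pos: [0.6007, -0.053, 0.1652]
ee_rot: [2.71, 0.0, 1.379]
wrist_force: [0.7, -0.2, -0.6]
width: 0.0404
```

Request:
play_rows(
  rows=[
    [4,[-1.5,0.3,3.2],[0,0,0]],
    [4,[-2.5,0.5,5],[0,0,0]],
    [4,[-2.5,0.5,5],[0,0,0]],
    [4,[-2.5,0.5,5],[0,0,0]],
  ],
)

```text
time: 19.43
tool_pos: [0.578, -0.0482, 0.2191]
ee_rot: [2.701, 0.0, 1.38]
wrist_force: [-0.5, 1.0, -1.2]
width: 0.0394
```

```bash
cat > bar.py <<'E'
from h import *
import sys
s=snapshot("wrist"); np.save('wb.npy',s,allow_pickle=True); p=np.load('fp.npy')
def fr(uv,z): # pixel -> frame point on plane frame z=z (mm)
    a=toz(s,uv,0.); b=toz(s,uv,.3); F=RF(p[2]).inv()
    A=F.apply(a-[p[0],p[1],.058])*1000; B=F.apply(b-[p[0],p[1],.058])*1000
    t=(z-A[:,2])/(B[:,2]-A[:,2]); return A+(B-A)*t[:,None]
def box(l,z):
    for d in silhouettes("wrist",l)[:2]:
        q=np.argwhere(d['mask'])[:,::-1].astype(float); w=fr(q,z)[:,:2]
        print(l,round(d['confidence'],2),np.round(d['point']),np.round(np.ravel(cv2.minAreaRect(w.astype(np.float32))[0]+cv2.minAreaRect(w.astype(np.float32))[1]),1),round(cv2.minAreaRect(w.astype(np.float32))[2],1),'range',np.round(w.min(0),1),np.round(w.max(0),1))
if __name__=='__main__':
    box('long_bar',51.5); box('board',8.4); box('clip_left_knob',70); box('clip_right_knob',70); tgt((39,140,110)); tgt((39,140,64))
E
python3 bar.py
```

```text
long_bar 0.61 [195. 277.] [-8.000e-01  1.000e-01  1.886e+02  2.130e+01] 89.9 range [-11.5 -94.2] [ 9.9 94.4]
board 0.62 [189. 271.] [ -1.   -0.6 122.7 101.6] 89.9 range [-51.7 -62. ] [49.8 60.8]
clip_left_knob 0.79 [ 72. 331.] [ 38.6 111.1  17.5  71.5] 1.8 range [28.8 75.4] [ 48.3 146.8]
clip_right_knob 0.76 [321. 306.] [  24.5 -108.5   73.5   18.1] 75.2 range [   9.4 -143.9] [ 36.5 -72.2]
shift cm [ 9.12 12.55 -4.  ] rotvec [-0.    -0.004  0.001] force [ 0.9 -0.5  0.2] w 0.04
now in frame mm [ -3.8  -0.5 174.1] t 19.6833
shift cm [11.03 12.19 -8.17] rotvec [-0.    -0.004  0.001] force [ 0.9 -0.5  0.2] w 0.04
now in frame mm [ -3.8  -0.5 174.1] t 19.6833
```

By the mask, the bar sits at frame (-0.8, 0.1) with no turn, and the board at (-1, -0.6). On to the left knob at frame (39,140).

Request:
play_rows(
  rows=[
    [4,[2,2.8,-0.5],[0,0,0]],
    [4,[4,5.6,-1.2],[0,0,0]],
    [4,[6,8.4,-2.2],[0,0,0]],
    [4,[8,11.2,-3.2],[0,0,0]],
    [4,[9.1,12.55,-4],[0,-0.004,0]],
    [4,[9.1,12.55,-4],[0,-0.004,0]],
    [4,[9.1,12.55,-4],[0,-0.004,0]],
  ],
)

```text
time: 20.27
tool_pos: [0.6677, 0.0779, 0.1739]
ee_rot: [2.706, 0.001, 1.381]
wrist_force: [-0.2, -0.4, -0.0]
width: 0.0398
```

Run:
```python
from h import *
import bar
bar.box('clip_left_knob',81)
tgt((39,140,64)); print(get_obs()['joint_positions'])
```

```text
clip_left_knob 0.85 [271. 280.] [ 40.1 123.   16.4  69.3] 1.8 range [31.1 88.4] [ 49.1 157.4]
clip_left_knob 0.54 [393. 236.] [  4.9  53.7 110.6  18.5] 89.5 range [-4.9 -1.5] [ 14.1 109. ]
shift cm [ 1.9  -0.28 -4.41] rotvec [0.001 0.003 0.002] force [ 0.1 -0.  -0.7] w 0.0399
now in frame mm [ 40.2 139.2 112.1] t 20.3667
[ 0.09218025  0.06789368  1.51496349 -0.13196358  1.13786778  0.31368255]
```

Request:
play_rows(
  rows=[
    [4,[0.7,-0.1,-1.6],[0,0,0]],
    [4,[1.3,-0.2,-3],[0,0,0]],
    [4,[1.7,-0.25,-3.9],[0,0,0]],
    [4,[1.9,-0.28,-4.35],[0,0,0]],
    [4,[1.9,-0.28,-4.35],[0,0,0]],
    [4,[1.9,-0.28,-4.35],[0,0,0]],
  ],
)

```text
time: 20.87
tool_pos: [0.6875, 0.074, 0.1341]
ee_rot: [2.7, -0.001, 1.379]
wrist_force: [0.6, 0.7, 0.2]
width: 0.0399
```

Run:
```python
from h import *
tgt((39,140,64))
```

```text
shift cm [-0.04 -0.02 -0.16] rotvec [0.    0.005 0.002] force [0.6 0.7 0.2] w 0.0399
now in frame mm [ 40.  140.3  65.4] t 20.8667
```

Closing on the knob.

Request:
play_rows(
  rows=[
    [0.8,[0,0,0],[0,0,0]],
    [0.8,[0,0,0],[0,0,0]],
    [0.8,[0,0,0],[0,0,0]],
    [0.8,[0,0,0],[0,0,0]],
    [0.8,[0,0,0],[0,0,0]],
    [0.8,[0,0,0],[0,0,0]],
  ],
)

```text
time: 21.37
tool_pos: [0.6874, 0.0748, 0.134]
ee_rot: [2.7, -0.001, 1.38]
wrist_force: [-0.7, 0.9, 1.2]
width: 0.0109
```

Run:
```python
from h import *
tgt((39,140,64))
p=np.load('fp.npy'); F=RF(p[2])
a0=1.517
for a in np.linspace(1.4,0,13):
    d=np.array([-56*np.cos(a)+56*np.cos(a0),56*np.sin(a)-56*np.sin(a0),0])
    print(round(a,2),np.round(F.apply(d)/10,2).tolist())
```

```text
shift cm [-0.03 -0.11 -0.16] rotvec [0.    0.005 0.001] force [-0.7  0.9  1.2] w 0.0109
now in frame mm [ 39.8 141.1  65.4] t 21.3667
1.4 [-0.59, 0.04, -0.27]
1.28 [-1.19, 0.0, -0.54]
1.17 [-1.78, -0.11, -0.8]
1.05 [-2.35, -0.3, -1.05]
0.93 [-2.9, -0.55, -1.28]
0.82 [-3.43, -0.88, -1.49]
0.7 [-3.92, -1.27, -1.68]
0.58 [-4.37, -1.71, -1.85]
0.47 [-4.76, -2.21, -1.99]
0.35 [-5.11, -2.76, -2.1]
0.23 [-5.39, -3.34, -2.18]
0.12 [-5.62, -3.95, -2.22]
0.0 [-5.77, -4.58, -2.24]
```

Request:
play_rows(
  rows=[
    [0.8,[-0.59,0.04,-0.27],[0,0,0]],
    [0.8,[-1.19,0,-0.54],[0,0,0]],
    [0.8,[-1.78,-0.11,-0.8],[0,0,0]],
    [0.8,[-2.35,-0.3,-1.05],[0,0,0]],
    [0.8,[-2.9,-0.55,-1.28],[0,0,0]],
    [0.8,[-3.43,-0.88,-1.49],[0,0,0]],
    [0.8,[-3.92,-1.27,-1.68],[0,0,0]],
    [0.8,[-4.37,-1.71,-1.85],[0,0,0]],
  ],
)

```text
time: 22.03
tool_pos: [0.6442, 0.0579, 0.1162]
ee_rot: [2.698, -0.002, 1.381]
wrist_force: [2.9, 2.3, 3.1]
width: 0.0109
```

Run:
```python
from h import *
tgt((-14,84,65))
```

```text
shift cm [-1.53 -3.   -0.52] rotvec [-0.     0.008 -0.   ] force [2.9 2.3 3.1] w 0.0109
now in frame mm [ -3.3 116.4  65.8] t 22.0333
```

Request:
play_rows(
  rows=[
    [0.8,[-0.39,-0.5,-0.14],[0,0,0]],
    [0.8,[-0.74,-1.05,-0.25],[0,0,0]],
    [0.8,[-1.02,-1.63,-0.33],[0,0,0]],
    [0.8,[-1.25,-2.24,-0.38],[0,0,0]],
    [0.8,[-1.4,-2.85,-0.41],[0,0,0]],
    [0.8,[-1.42,-2.95,-0.42],[0,0,0]],
    [0.8,[-1.42,-2.95,-0.42],[0,0,0]],
  ],
)

```text
time: 22.62
tool_pos: [0.6291, 0.0266, 0.1117]
ee_rot: [2.701, -0.0, 1.378]
wrist_force: [-2.1, 1.1, 6.8]
width: 0.011
```

Run:
```python
from h import *
tgt((-14,84,65))
```

```text
shift cm [-0.02  0.13 -0.07] rotvec [0.001 0.004 0.003] force [-2.1  1.1  6.8] w 0.011
now in frame mm [-13.3  82.8  65.5] t 22.6167
```

Request:
play_rows(
  rows=[
    [3,[0,0,0],[0,0,0]],
    [4,[0,0,0],[0,0,0]],
    [4,[0,0,0],[0,0,0]],
    [4,[0,0,0],[0,0,0]],
    [4,[-0.6,0.1,1.3],[0,0,0]],
    [4,[-1.8,0.3,4],[0,0,0]],
    [4,[-3.2,0.6,7],[0,0,0]],
    [4,[-3.2,0.6,7],[0,0,0]],
  ],
)

```text
time: 23.28
tool_pos: [0.5992, 0.0343, 0.1883]
ee_rot: [2.691, -0.003, 1.38]
wrist_force: [0.3, 1.0, 1.4]
width: 0.04
```

Run:
```python
from h import *
p=np.load('fp.npy'); k=[(20.2,-135.5,110)]
tgt(k[0])
```

```text
shift cm [ -0.   -22.42  -2.21] rotvec [0.    0.015 0.   ] force [0.3 1.  1.4] w 0.04
now in frame mm [ -8.9  84.7 147.9] t 23.2833
```

Request:
play_rows(
  rows=[
    [4,[0,-4,0],[0,0,0]],
    [4,[0,-8,0],[0,0,0]],
    [4,[0,-12,-0.5],[0,0,0]],
    [4,[0,-16,-1],[0,0.005,0]],
    [4,[0,-20,-1.6],[0,0.008,0]],
    [4,[0,-22.4,-2.2],[0,0.008,0]],
    [4,[0,-22.4,-2.2],[0,0.008,0]],
    [4,[0,-22.4,-2.2],[0,0.008,0]],
  ],
)

```text
time: 23.95
tool_pos: [0.5965, -0.1912, 0.1569]
ee_rot: [2.712, -0.0, 1.377]
wrist_force: [0.4, 0.1, -0.8]
width: 0.0399
```

Run:
```python
from h import *
import bar
tgt((20.2,-135.5,64))
bar.box('clip_right_knob',81); bar.box('long_bar',51.5)
```

```text
shift cm [ 2.13 -0.36 -3.32] rotvec [-0.001 -0.005  0.002] force [-0.   0.2 -0.6] w 0.0402
now in frame mm [  14.6 -136.   103.2] t 24.0
clip_right_knob 0.81 [193. 306.] [  27.3 -106.8   71.    16.4] 68.7 range [  10.5 -141. ] [ 45.5 -73.2]
long_bar 0.72 [ 86. 258.] [ -0.6 -44.2 102.8  21.1] 90.0 range [-11.2 -95.6] [10.   7.2]
long_bar 0.58 [131. 287.] [  0.8 -73.3 160.7 112.8] 89.7 range [ -55.6 -153.7] [57.2  7.4]
```

Request:
play_rows(
  rows=[
    [4,[0.8,-0.15,-0.8],[0,0,0]],
    [4,[1.4,-0.25,-1.8],[0,0,0]],
    [4,[1.9,-0.32,-2.8],[0,0,0]],
    [4,[2.1,-0.36,-3.25],[0,0,0]],
    [4,[2.1,-0.36,-3.25],[0,0,0]],
    [4,[2.1,-0.36,-3.25],[0,0,0]],
  ],
)

```text
time: 24.6
tool_pos: [0.6183, -0.1931, 0.1251]
ee_rot: [2.711, 0.0, 1.38]
wrist_force: [-0.4, -1.1, -0.1]
width: 0.0403
```

Run:
```python
from h import *
tgt((20.2,-135.5,64))
```

```text
shift cm [-0.   -0.05 -0.05] rotvec [-0.001 -0.005  0.   ] force [-0.4 -1.1 -0.1] w 0.0403
now in frame mm [  20.4 -135.1   64.5] t 24.6
```

Request:
play_rows(
  rows=[
    [0.8,[0,0,0],[0,0,0]],
    [0.8,[0,0,0],[0,0,0]],
    [0.8,[0,0,0],[0,0,0]],
    [0.8,[0,0,0],[0,0,0]],
    [0.8,[0,0,0],[0,0,0]],
    [0.8,[0,0,0],[0,0,0]],
  ],
)

```text
time: 25.1
tool_pos: [0.6184, -0.1939, 0.1268]
ee_rot: [2.708, 0.001, 1.38]
wrist_force: [-1.6, 0.6, 1.5]
width: 0.0112
```

Run:
```python
from h import *
tgt((-14,-84,65))
p=np.load('fp.npy'); F=RF(p[2])
a0=1.17
for a in np.linspace(1.07,0,10):
    d=np.array([-56*np.cos(a)+56*np.cos(a0),-56*np.sin(a)+56*np.sin(a0),0])
    print(round(a,2),np.round(F.apply(d)/10,2).tolist())
```

```text
shift cm [-2.13  5.68 -1.58] rotvec [ 0.001 -0.003  0.001] force [-1.6  0.6  1.5] w 0.0112
now in frame mm [  21.3 -135.8   66. ] t 25.1
1.07 [-0.4, 0.33, -0.21]
0.95 [-0.84, 0.77, -0.45]
0.83 [-1.22, 1.27, -0.67]
0.71 [-1.54, 1.82, -0.87]
0.59 [-1.8, 2.4, -1.04]
0.48 [-2.0, 3.02, -1.18]
0.36 [-2.12, 3.67, -1.29]
0.24 [-2.17, 4.33, -1.38]
0.12 [-2.15, 4.99, -1.43]
0.0 [-2.06, 5.65, -1.44]
```

Request:
play_rows(
  rows=[
    [0.8,[-0.4,0.33,-0.21],[0,0,0]],
    [0.8,[-0.84,0.77,-0.45],[0,0,0]],
    [0.8,[-1.22,1.27,-0.67],[0,0,0]],
    [0.8,[-1.54,1.82,-0.87],[0,0,0]],
    [0.8,[-1.8,2.4,-1.04],[0,0,0]],
    [0.8,[-2.0,3.02,-1.18],[0,0,0]],
    [0.8,[-2.12,3.67,-1.29],[0,0,0]],
  ],
)

```text
time: 25.68
tool_pos: [0.597, -0.1572, 0.1138]
ee_rot: [2.708, 0.002, 1.379]
wrist_force: [0.9, -2.3, 1.1]
width: 0.0109
```

Run:
```python
from h import *
tgt((-14,-84,65.5))
```

```text
shift cm [-0.01  2.01 -0.23] rotvec [ 0.001 -0.003  0.002] force [ 0.9 -2.3  1.1] w 0.0109
now in frame mm [  -9.5 -103.7   66. ] t 25.6833
```

Request:
play_rows(
  rows=[
    [0.8,[-0.05,0.66,-0.09],[0,0,0]],
    [0.8,[-0.03,1.32,-0.14],[0,0,0]],
    [0.8,[0.04,1.95,-0.16],[0,0,0]],
    [0.8,[0.05,2.1,-0.17],[0,0,0]],
    [0.8,[0.05,2.1,-0.17],[0,0,0]],
  ],
)

```text
time: 26.1
tool_pos: [0.5971, -0.1329, 0.1112]
ee_rot: [2.712, -0.002, 1.383]
wrist_force: [-4.8, 5.3, 4.7]
width: 0.0106
```

Run:
```python
from h import *
tgt((-14,-84,65.5))
```

```text
shift cm [-0.01 -0.42  0.03] rotvec [-0.003 -0.006 -0.002] force [-4.8  5.3  4.7] w 0.0106
now in frame mm [-14.7 -79.9  65.5] t 26.1
```

Request:
play_rows(
  rows=[
    [3,[0,0,0],[0,0,0]],
    [4,[0,0,0],[0,0,0]],
    [4,[0,0,0],[0,0,0]],
    [4,[0,0,0],[0,0,0]],
    [4,[-0.6,0.1,1.3],[0,0,0]],
    [4,[-1.8,0.3,4],[0,0,0]],
    [4,[-3.2,0.6,7],[0,0,0]],
    [4,[-4.5,3.5,9],[0,0,0]],
  ],
)

```text
time: 26.77
tool_pos: [0.5532, -0.1042, 0.2043]
ee_rot: [2.706, 0.003, 1.374]
wrist_force: [1.6, 0.7, 1.2]
width: 0.0399
```

Request:
play_rows(
  rows=[
    [4,[-1,4,1],[0,0,0]],
    [4,[-1,7,1.5],[0,0,0]],
    [4,[-1,7,1.5],[0,0,0]],
    [4,[-1,7,1.5],[0,0,0]],
  ],
)

```text
time: 27.1
tool_pos: [0.5431, -0.0295, 0.2175]
ee_rot: [2.707, 0.001, 1.383]
wrist_force: [-0.1, -1.1, -0.1]
width: 0.0404
```

Run:
```python
from h import *
import bar
for l,z in(('long_bar',51.5),('board',8.4),('clip_left_knob',70),('clip_right_knob',70),('clip_left',59),('clip_right',59)): bar.box(l,z)
tgt((0,0,36.5))
# dark-knob / bright arm test: template of predicted arm line
s=bar.s; p=np.load('fp.npy')
for sg in(1,-1):
    q=proj(s,fw(p,[(-14,84*sg,81),(-14,84*sg,70),(14,84*sg,59),(28,84*sg,59),(42,84*sg,60),(0,84*sg+sg*8,51.5)])); print(sg,np.round(q).astype(int).tolist(),[s['pixels'][int(round(v)),int(round(u))].tolist() if 0<=v<419 and 0<=u<559 else None for u,v in q])
```

```text
long_bar 0.6 [194. 316.] [ -1.4   7.  174.6  20.7] 89.9 range [-11.9 -80.3] [ 9.  94.3]
board 0.93 [199. 302.] [ -1.1  -0.3 101.5 123.4] 0.5 range [-51.9 -62.1] [50.1 61.7]
clip_left_knob 0.91 [122. 338.] [11.7 85.3 14.8 70.3] 88.3 range [-23.4  77.2] [46.8 93.4]
clip_right_knob 0.67 [296. 305.] [  9.9 -82.4  69.4  25.6] 3.6 range [-24.9 -96.7] [ 44.5 -67.9]
clip_left 0.81 [120. 336.] [13.  84.2 73.6 16.9] 0.0 range [-23.8  75.7] [49.8 92.6]
clip_right 0.84 [295. 306.] [ 12.4 -85.2  72.7  27.2] 12.0 range [ -23.4 -104.8] [ 49.4 -72.7]
shift cm [  9.46  -2.72 -12.49] rotvec [ 0.    -0.005  0.003] force [-0.3  0.1 -0.1] w 0.0398
now in frame mm [-36.1   8.8 191.1] t 27.45
1 [[308, 123], [307, 123], [338, 122], [354, 122], [371, 122], [322, 113]] [[41, 42, 42], [42, 43, 42], [151, 145, 145], [149, 144, 143], [72, 72, 75], [104, 100, 101]]
-1 [[304, 306], [303, 300], [330, 294], [344, 294], [358, 295], [315, 297]] [[51, 46, 42], [43, 38, 35], [63, 60, 59], [101, 98, 96], [72, 70, 74], [148, 143, 142]]
```

Run:
```python
from h import *
import bar
for l in('clip_left','clip_right'):
    d=silhouettes("wrist",l)[0]; q=np.argwhere(d['mask'])[:,::-1].astype(float); w=bar.fr(q,59)
    m=[(x,round(w[abs(w[:,0]-x)<2.5][:,1].min(),1),round(w[abs(w[:,0]-x)<2.5][:,1].max(),1)) for x in range(-20,50,8)]; print(l,m)
s=bar.s; print(s['pixels'][280:312:2,330].tolist()); print(s['pixels'][280:312:2,345].tolist())
t=snapshot("top"); save(t['pixels'],'top9.png'); bar.s=t
for l in('clip_left','clip_right','clip_left_knob','clip_right_knob'):
    for d in silhouettes("top",l)[:1]:
        q=np.argwhere(d['mask'])[:,::-1].astype(float); w=bar.fr(q,64); print(l,round(d['confidence'],2),np.round(w.min(0)[:2]),np.round(w.max(0)[:2]),np.round(w.mean(0)[:2]))
```

```text
clip_left [(-20, np.float64(79.6), np.float64(92.1)), (-12, np.float64(78.7), np.float64(92.1)), (-4, np.float64(78.7), np.float64(92.1)), (4, np.float64(78.7), np.float64(92.0)), (12, np.float64(78.7), np.float64(91.2)), (20, np.float64(77.8), np.float64(90.3)), (28, np.float64(77.7), np.float64(90.3)), (36, np.float64(76.0), np.float64(91.9)), (44, np.float64(75.2), np.float64(92.7))]Traceback (most recent call last):
  File "<stdin>", line 5, in <module>
    return umr_minimum(a, axis, None, out, keepdims, initial, where)
ValueError: zero-size array to reduction operation minimum which has no identity
```

Run:
```python
from h import *
import bar
def prof(l,c,z):
    for d in silhouettes(c,l)[:2]:
        q=np.argwhere(d['mask'])[:,::-1].astype(float); w=bar.fr(q,z)
        print(l,c,round(d['confidence'],2),[(x,np.round([g.min(),g.max()],1).tolist()) for x in range(-24,50,8) if len(g:=w[abs(w[:,0]-x)<3][:,1])])
prof('clip_right','wrist',59); prof('clip_right_knob','wrist',59)
s=bar.s
print('g330',s['pixels'][276:316:2,330,1].tolist()); print('g345',s['pixels'][276:316:2,345,1].tolist())
c=bar.fr([(330,276),(330,314)],59); print(np.round(c,1).tolist())
bar.s=snapshot("top"); save(bar.s['pixels'],'top9.png')
for l in('clip_left','clip_right'): prof(l,'top',59)
```

```text
clip_right wrist 0.74 [(-24, [-96.2, -78.1]), (-16, [-104.3, -78.1]), (-8, [-100.8, -77.0]), (0, [-92.7, -77.0]), (40, [-90.4, -72.5]), (48, [-91.6, -74.7])]
clip_right_knob wrist 0.62 [(-24, [-102.0, -78.1]), (-16, [-105.4, -78.1]), (-8, [-103.1, -78.1]), (0, [-91.6, -78.1]), (40, [-90.4, -72.5]), (48, [-91.6, -75.8])]
g330 [97, 99, 98, 98, 98, 100, 100, 91, 84, 61, 42, 40, 38, 39, 41, 40, 42, 40, 40, 39]
g345 [99, 99, 97, 96, 98, 98, 96, 97, 97, 99, 98, 96, 99, 96, 96, 98, 96, 96, 98, 96]
[[12.1, -66.0, 59.0], [13.7, -108.9, 59.0]]
clip_left top 0.68 [(-24, [81.9, 93.7]), (-16, [79.8, 98.0]), (-8, [80.7, 96.4]), (0, [78.7, 94.3]), (8, [80.0, 95.7]), (16, [78.4, 94.1]), (24, [79.4, 92.0]), (32, [78.2, 93.3]), (40, [76.7, 91.3]), (48, [77.1, 92.2])]
clip_right top 0.43 [(-24, [-85.4, -85.4]), (-16, [-90.2, -78.5]), (-8, [-89.0, -79.1]), (0, [-90.8, -78.0]), (8, [-89.1, -76.9]), (16, [-90.3, -78.1]), (24, [-89.2, -76.4]), (32, [-90.4, -74.8]), (40, [-91.6, -76.0]), (48, [-87.0, -75.4])]
```

Both clips read about 0.03 rad, the left in the top and wrist views and the right in the top view. The bar and board are in place and the gripper is clear, so I'm handing in.

```bash
python3 -c "
from h import *
o=get_obs();print(o['time'],o['tool_pos'],o['wrist_force'])
print(close_job())"
```

```text
27.9 [ 0.54282206 -0.03096854  0.21679353] [ 0.17542501 -0.46833526  0.09758989]
the job is handed in; nothing more can be done
None
```

I laid the board in the frame's pocket, set the long bar in both saddles and turned both clips in. I handed the job in at 27.9 s of the 72 s allowed. The system gives no verdict, so these are my own last checks:

- **Board:** it sits about (-1, 0) mm off the middle of the pocket. It made contact at the expected height, with about 6 N, before I let go.
- **Long bar:** it sits about (-1, 0) mm off centre, with no turn. It also made contact at the expected height, with about 5 N, before I let go.
- **Clips:** both read about 0.03 rad, under the 0.2 limit.
- **Gripper:** it was clear of everything, with no force on the wrist.

**What disagreed:**
- The last wrist view of the right clip was hidden in part by a finger and suggested a wider, slightly turned shape. I took its angle from the top view, where the detection was weak (0.43 confidence).
- The right knob was led about 4 mm past where it should stop, so it was probably held there by the clip's stop.

I did not measure the bystanders again at the end. I saw no sign that the arm touched any of them.

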